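# Fetch the pulley out of the deep rack with the hook picker

### The arm

A 6-joint arm with a two-finger parallel gripper is mounted at the origin on the work surface. World frame = base frame: x ahead of the robot, y to its left, z up, the work surface at z = 0. Lengths are in m, angles in rad, forces in N, time in s.
With the tool pointing down it reaches from about 0.275 to 1 m from the base axis. Payload 8.4 kg.
Tool frame: the origin (TCP) lies at the very end of the fingers, on their centre line; the grasp point (between the pads) lies 19 mm behind it; y points along the fingers, x is the direction in which the jaws open and shut, and the axes are right-handed (so a half turn about y gives the same grasp; the last joint's range is limited). The gripper opens to 85 mm and grips with 20 to 120 N. Pads are 22 mm wide; open, the fingers measure 114 mm over their backs; the gripper's body (76 mm by 85 mm) begins 54 mm behind the grasp point. The pads swing forward as they close: fully open they stand 13 mm farther back than shut.
Start: joints at [-1.194, 0.353, 1.633, -0, 1.155, -0.002], TCP at [0.231, -0.581, 0.231] pointing down, gripper open.
Joint ranges: [-2.63, 2.63], [-0.92, 2.1], [0.06, 2.66], [-1.3, 4.44], [0, 2.69], [-3.02, 3.02]. Speed limits (rad/s): [2.22, 2.22, 2.79, 3.14, 3.14, 3.14].

### API

Orientations are given as a rotation vector (axis times angle).
In Python, from rig import ctrl gives the robot as it stands.
- The arm moves only by the tool arm_command, never from a script. Its arguments are lists of equal length, an entry for each row: "slide": the shift along the tool's x, y, z in m, a list of three; "twist": the turn, a rotation vector about the tool's x, y, z in rad, a list of three; "hand": the closure, from -1 (fully open) to 1 (shut), so that 0 is half open. A call has exactly 5 rows; each row shifts and turns the pose as measured when the row begins, along the tool's axes as they then stand; what a row does not reach is not made up. A row lasts 1/8 s, in which the tool goes at most 62.5 mm and 10.7 degrees, less where a joint would pass 70% of its speed; a pose out of reach is approached as far as the arm can. A call with a gripper value outside its range is refused whole. The fingers move at their own pace and stop on an object; the grip force is fixed at half the most. Time passes only in rows, so rows that do not move let the fingers close, or fill a call up. It gives the time, the measured TCP pose, the force and the opening at its end, in the units of the state.
- ctrl.observe(): the state, without advancing time (a new reading comes with each control period).
- ctrl.get_image(name): name is "side" or "top" or "wrist"; returns a dict with "pixels" (420x560x3 uint8, red, green, blue), "depth" (420x560 float32, m along the optical axis (not along the pixel's ray), 0 where there is no reading), "camera_matrix" (3x3 intrinsics, pixels), "D" ([k1, k2, p1, p2, k3] as OpenCV has them; the pictures are not rectified), "world_from_camera" (4x4, takes a point from camera to world coordinates); the wrist camera has in their place "T_tool_cam" (4x4, takes a point from camera to tool coordinates, whose origin is the TCP and whose axes are the tool frame's). Camera axes: x right, y up, looking along -z (the intrinsics and any distortion apply to the point x, -y, -z); pixel columns grow to the right and rows downward; lengths in m; the calibration is good to about 2 mm. A picture is of the moment at which its call begins: read the wrist's pose just before it.
- ctrl.job_done(): hands the job in, once; it reports no verdict.
The state is a dict: "t": time; "qpos": joint angles; "dq": joint speeds; "effort": joint torques, N m; "position": TCP position; "ee_rot": TCP orientation; "ft_force": force on the tool from outside, world axes, zero at the start; "ft_torque": the same for the moment, N m; "grip_width": finger opening in m.
Only numpy, scipy, OpenCV 4.12 (cv2) and the standard library are available. Lean on these libraries where they do the work, as an engineer would, in place of code of your own. Each camera call takes 0.05 s, during which the arm holds its last target.

### The job

Take the hook picker from its rest and use its hook, not the fingers, to lift the rescue pulley by its eye out of the deep rack bay. Stand the pulley upright near the middle of the shallow inspection tray, unhook it, and hang the picker back in its rest.

Things in the scene. Friction and masses are not known exactly. Their poses are not given: they have to be found in the camera images.
- pulley: Rescue pulley standing on its flat foot in one bay of the rack. Origin: centre of underside; z up, x through its eye. Cheek plates and sheave 30 mm thick (x), 56 wide (y), 36 tall; above them a rectangular eye, opening 40 mm wide from 36 to 66 mm height, under a flat top bar 10 mm thick (x), 8 high. Height 74 mm, 0.28 kg. The other bays hold a triangular link and a plain bar, lying flat.
- rack: Fixed galvanized rack, 138 (x) x 244 (y) x 130 mm tall, open on top. Origin: centre of underside. Three bays side by side along its y, centres at y = -80, 0, 80 mm; each 130 mm long (x), 76 wide, floor 4 mm above the origin. The pulley stands 5 to 15 mm beyond its bay's centre towards the rack's +x (away from the robot), x axes within 0.1 rad: the free space is on its robot side.
- picker: Hook picker, 0.22 kg, hanging upright in its rest. Origin: centre of its square black grip, 26 x 26 mm, 56 tall (z). Below: flange 70 x 70 mm, underside at z = -34 mm; 10 mm rod down the z axis; at its foot a flat blade along +x, 14 mm wide, z = -143 to -137, x = -5 to 34 mm, the last 6 mm turned up to z = -129. A hung part sits on the blade at x = 5 to 28 mm.
- rest_seat (a point): Middle of the slot of the picker's rest, a fixed stand 110 x 126 mm, at the level of its two ledge tops (140 mm high). Slot 36 mm wide, 100 long, along this point's x, free 132 mm down. The picker hangs with its flange on both ledges (its origin 34 mm above this point), blade along the slot, pointing to +x (away from the robot); it lifts straight out and lowers straight in.
- tray_in (a point): Centre of the flat inner floor, 4 mm above the work surface, of a shallow fixed galvanized tray, 190 x 190 mm outside, rim 14 mm high, walls 4 mm.
Not all that is in view belongs to the job. What is shaped like the picker but purple or red is not meant.

How it is judged:
On the way:
1. the pulley hangs on the picker, its foot above the rack's rim (height (world z) of pulley above 0.132 m and contact force between pulley and picker above 0.8 N), for 0.2 s.
At the end, for the whole second after the job is handed in: The pulley stands upright (within 0.2 rad) and still on the tray floor, its centre within 45 mm of the tray's middle, free of the picker; the picker hangs upright (within 0.17 rad) and still in its rest, flange on the ledges (height within 6 mm), its axis within 35 mm of the middle of the slot (horizontal distance between pulley and tray_in below 0.045 m and z of pulley in the frame of tray_in below 0.01 m and angle between pulley's own z axis and vertical below 0.2 rad and linear speed of each of pulley, picker below 0.02 m/s and contact force between pulley and picker below 0.1 N and horizontal distance between picker and rest_seat below 0.035 m and z of picker in the frame of rest_seat between 0.028 and 0.04 m and angle between picker's own z axis and vertical below 0.17 rad); the robot touches nothing.
It fails at once if the gripper's fingers touch the pulley (contact force between the fingers and pulley above 1 N).
It also fails if it takes over 72 s, if anything falls off the work surface, if the arm or the gripper's body presses on something with over 40 N, if the wrist force passes 120 N, or if a joint passes its speed limit or range.

## Working session

There is one attempt and no reset: what is moved stays moved. The work goes in short steps, Python scripts to look and compute and a tool call to move; the robot and the scene stay as the last step left them, time stands still between calls to the robot, and variables do not carry over. Pictures are saved under pics/ and viewed, and the job is handed in when it is done.

Besides the shell and the picture viewer there is one more tool, called after ">>>" as a command line: name --argument value ..., lists and objects as JSON in quotes. arm_command: Moves the arm, as the interface text tells. Its arguments: {"type":"object","properties":{"slide":{"type":"array","items":{"type":"array","items":{"type":"number"}}},"twist":{"type":"array","items":{"type":"array","items":{"type":"number"}}},"hand":{"type":"array","items":{"type":"number"}}},"required":["slide","twist","hand"]}

```bash
ls; mkdir -p pics; cat > h.py <<'E'
import numpy as np, cv2
from rig import ctrl
from scipy.spatial.transform import Rotation as R
def cap(n,save=None):
    s=ctrl.observe(); im=ctrl.get_image(n)
    if n=="wrist":
        T=np.eye(4);T[:3,:3]=R.from_rotvec(s["ee_rot"]).as_matrix();T[:3,3]=s["position"]
        im["W"]=T@np.array(im["T_tool_cam"])
    else: im["W"]=np.array(im["world_from_camera"])
    if save:
        cv2.imwrite("pics/"+save,im["pixels"][:,:,::-1]); np.savez("pics/"+save[:-4],**{k:np.array(im[k]) for k in("pixels","depth","camera_matrix","D","W")})
    return im
def ray(im,uv):
    p=cv2.undistortPoints(np.array([[uv]],float),np.array(im["camera_matrix"]),np.array(im["D"]))[0,0]
    d=im["W"][:3,:3]@np.array([p[0],-p[1],-1]); return im["W"][:3,3],d
def onz(im,uv,z):
    o,d=ray(im,uv); return o+d*(z-o[2])/d[2]
def dep(im,uv):
    o,d=ray(im,uv); return o+d*float(im["depth"][int(round(uv[1])),int(round(uv[0]))])
def cloud(im):
    h,w=im["depth"].shape; g=np.stack(np.meshgrid(np.arange(w),np.arange(h)),-1).reshape(-1,1,2).astype(float)
    p=cv2.undistortPoints(g,np.array(im["camera_matrix"]),np.array(im["D"]))[:,0]
    d=np.c_[p[:,0],-p[:,1],-np.ones(len(p))]@im["W"][:3,:3].T
    return (im["W"][:3,3]+d*im["depth"].reshape(-1,1)).reshape(h,w,3)
def load(f):
    return dict(np.load("pics/"+f+".npz"))
def tri(a,ua,b,ub):
    o1,d1=ray(a,ua);o2,d2=ray(b,ub)
    d1/=np.linalg.norm(d1);d2/=np.linalg.norm(d2)
    s=np.linalg.lstsq(np.c_[d1,-d2],o2-o1,rcond=None)[0]
    p,q=o1+s[0]*d1,o2+s[1]*d2
    return (p+q)/2,np.linalg.norm(p-q)
E
python3 - <<'E'
from h import *
for n in("side","top","wrist"):
    im=cap(n,n+"0.png"); print(n,im["W"].round(3).tolist())
s=ctrl.observe();print(s)
E
```

```text
pics
side [[-0.933, 0.187, -0.307, 0.173], [-0.359, -0.449, 0.818, 0.794], [0.015, 0.874, 0.486, 0.664], [0.0, 0.0, 0.0, 1.0]]
top [[0.027, 0.987, -0.158, 0.367], [-1.0, 0.027, -0.0, -0.075], [0.004, 0.158, 0.987, 1.171], [0.0, 0.0, 0.0, 1.0]]
wrist [[0.37, 0.885, 0.283, 0.304], [-0.929, 0.352, 0.112, -0.552], [-0.001, -0.304, 0.953, 0.374], [0.0, 0.0, 0.0, 1.0]]
{'t': 0.15, 'qpos': array([-1.19436251e+00,  3.53501495e-01,  1.63395824e+00,  4.51607322e-07,
        1.15520646e+00, -2.40926290e-03]), 'dq': array([-0.00019886, -0.00142771, -0.00029289, -0.00025224,  0.00029188,
        0.00111036]), 'effort': array([-9.27734800e-04, -6.05635571e+01, -3.42339098e+01, -1.01238322e-04,
        6.15810350e-03,  2.13762814e-05]), 'position': array([ 0.23101451, -0.58034658,  0.23072854]), 'ee_rot': array([-1.36431983,  0.92641493, -0.92495252]), 'ft_force': array([-0.23646664, -0.6361112 , -0.36905278]), 'ft_torque': array([-0.03314354,  0.06497069,  0.01820102]), 'grip_width': 0.08501591791307725}
```

View pics/top0.png

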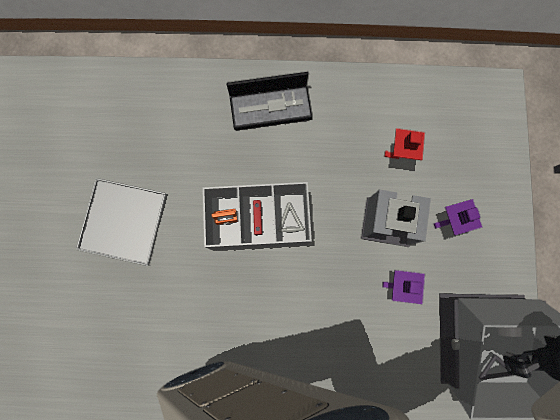

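View pics/side0.png

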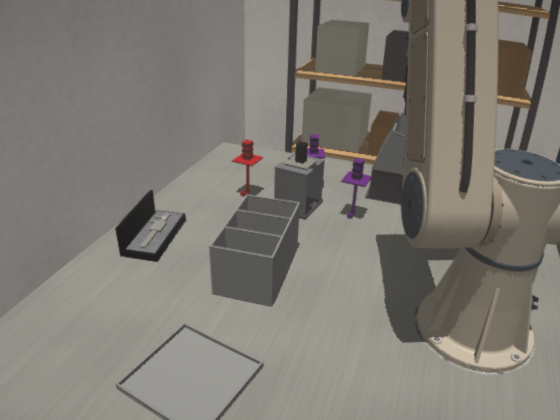

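View pics/wrist0.png

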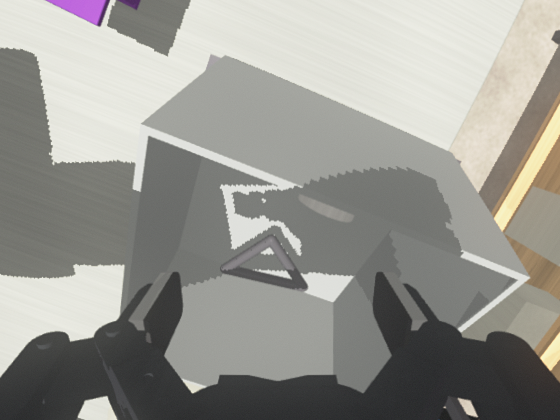

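Top view: the black-grip picker in its grey rest is at (407,214). Lookalikes are red (409,145), purple (463,217) and purple (407,287). The rescue pulley is the orange item at (226,215) in the left rack bay, next to a red bar (257,217) and a triangular link (292,217). The tray is at (123,222). I choose the black picker by its description and will check it in a close crop.

```bash
python3 - <<'E'
from h import *
t=load("top0");s=load("side0")
a=t["pixels"][:,:,::-1]
c1=cv2.resize(a[175:260,350:490],None,fx=5,fy=5,interpolation=cv2.INTER_CUBIC)
c2=cv2.resize(a[175:260,195:320],None,fx=6,fy=6,interpolation=cv2.INTER_CUBIC)
cv2.imwrite("pics/c1.png",c1);cv2.imwrite("pics/c2.png",c2)
b=s["pixels"][:,:,::-1];cv2.imwrite("pics/c3.png",cv2.resize(b[120:300,200:380],None,fx=3.3,fy=3.3,interpolation=cv2.INTER_CUBIC))
print(R.from_rotvec(ctrl.observe()["ee_rot"]).as_matrix().round(3))
for uv in [(407,212),(400,222),(226,215),(257,217),(206,190),(310,184),(312,243),(208,246),(123,222),(97,181),(165,194),(150,263),(80,247),(375,230),(370,200),(410,195)]:
    print(uv,dep(t,uv).round(4))
E
```

```text
[[ 0.37  -0.     0.929]
 [-0.929  0.001  0.37 ]
 [-0.001 -1.     0.   ]]
(407, 212) [ 0.5074 -0.3543  0.2013]
(400, 222) [ 0.4928 -0.3554  0.1402]
(226, 215) [0.5065 0.048  0.0743]
(257, 217) [ 0.5105 -0.0246  0.0198]
(206, 190) [0.5597 0.0934 0.1123]
(310, 184) [ 0.604  -0.1592 -0.003 ]
(312, 243) [ 0.45   -0.1667 -0.0019]
(208, 246) [0.4274 0.0794 0.1305]
(123, 222) [0.4896 0.3204 0.0058]
(97, 181) [ 0.5964  0.4004 -0.    ]
(165, 194) [0.5647 0.2151 0.011 ]
(150, 263) [ 0.3874  0.2452 -0.0013]
(80, 247) [0.4221 0.4277 0.0045]
(375, 230) [ 0.4733 -0.2984  0.1386]
(370, 200) [ 0.5594 -0.3085  0.0356]
(410, 195) [ 0.5823 -0.4222 -0.0042]
```

View pics/c1.png

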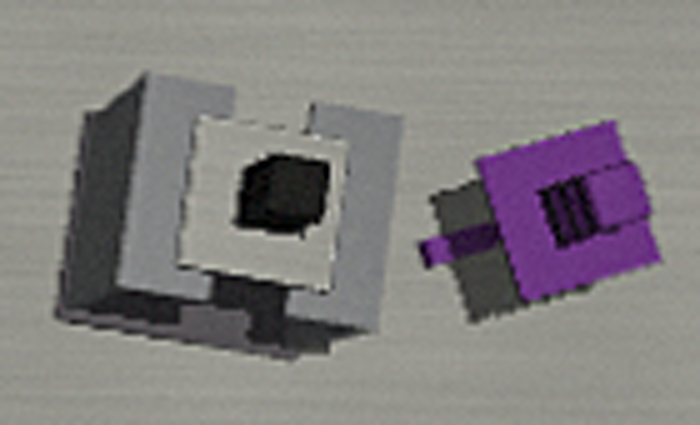

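View pics/c2.png

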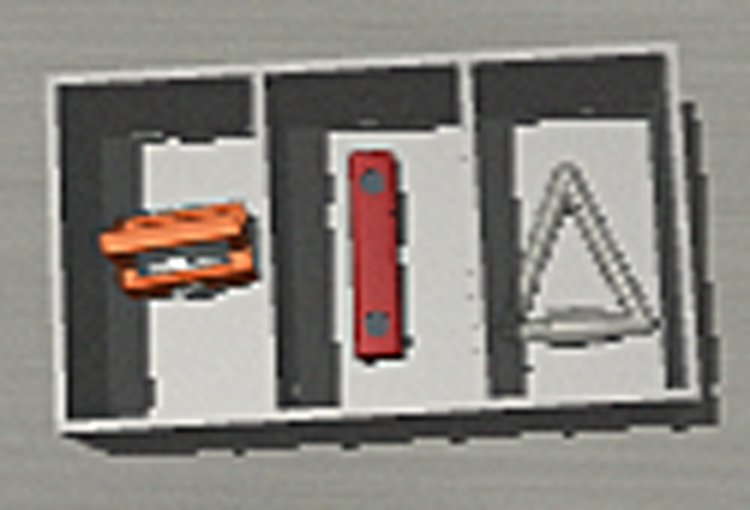

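View pics/c3.png

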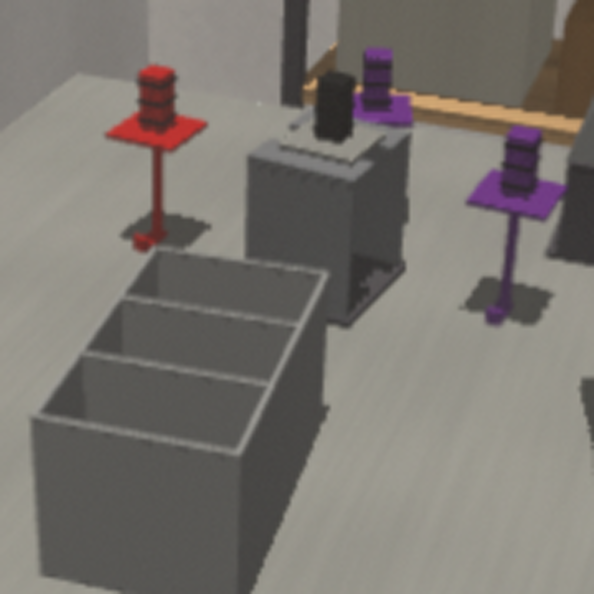

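The crops confirm it: black grip on a white flange, in the rest slot. The pulley has two orange cheek plates, with the eye bar above them. Next I measure from the top cloud and cross-check with the side view.

```bash
python3 - <<'E'
from h import *
t=load("top0");s=load("side0")
def rect(P,lab):
    (c,wh,a)=cv2.minAreaRect(P[:,:2].astype(np.float32)*1000); print(lab,len(P),"c",np.round(c,1),"wh",np.round(wh,1),"ang",round(a,2),"z",np.median(P[:,2]).round(4))
for nm,im in(("top",t),("side",s)):
    C=cloud(im).reshape(-1,3);px=im["pixels"].reshape(-1,3).astype(int)
    ok=im["depth"].reshape(-1)>0
    def sel(x0,x1,y0,y1,z0,z1,m=True):
        return C[ok&m&(C[:,0]>x0)&(C[:,0]<x1)&(C[:,1]>y0)&(C[:,1]<y1)&(C[:,2]>z0)&(C[:,2]<z1)]
    print(nm)
    rect(sel(.40,.62,-.2,.12,.123,.136),"rackrim")
    rect(sel(.42,.6,-.44,-.26,.134,.147),"rest+flange")
    rect(sel(.45,.56,-.41,-.3,.191,.206),"griptop")
    P=sel(.42,.6,-.44,-.26,.134,.147)
    print(np.histogram(P[:,2],8))
    br=px.min(1)
    rect(sel(.42,.6,-.44,-.26,.137,.147,br>170),"flange")
    org=(px[:,0]>px[:,2]+60)
    rect(sel(.4,.62,0.01,.12,.06,.09,org),"pulleybar")
    rect(sel(.4,.62,0.01,.12,.02,.09,org),"pulley")
    rect(sel(.36,.62,.2,.45,.0075,.02),"trayrim")
E
```

```text
top
rackrim 872 c [505.  -27.4] wh [139.5 244.4] ang 4.67 z 0.129
rest+flange 1721 c [ 510.3 -360. ] wh [122.8 101.3] ang 81.49 z 0.1405
griptop 161 c [ 508.2 -359.1] wh [26.6 26.5] ang 81.89 z 0.201
(array([ 33, 149, 305, 377, 248, 160, 243, 206]), array([0.13404608, 0.13566402, 0.13728195, 0.13889989, 0.14051782,
       0.14213576, 0.14375369, 0.14537163, 0.14698956]))
flange 6 c [ 496.7 -381.2] wh [39.8 74.8] ang 57.39 z 0.1457
pulleybar 92 c [510.  55.] wh [10.4 54.5] ang 10.95 z 0.0771
pulley 188 c [509.3  54.6] wh [30.1 54.9] ang 9.25 z 0.0445
trayrim 652 c [490.9 325.3] wh [192.8 193.4] ang 79.45 z 0.0118
side
rackrim 1032 c [502.6 -23.5] wh [139.7 250.8] ang 4.63 z 0.1276
rest+flange 536 c [ 508.8 -354.6] wh [123.9 102.1] ang 81.33 z 0.1397
griptop 68 c [ 504.6 -354.8] wh [31.7 28.2] ang 70.52 z 0.1986
(array([ 23,  49, 119, 124,  31,  41,  82,  67]), array([0.13403544, 0.13564698, 0.13725853, 0.13887007, 0.14048161,
       0.14209316, 0.1437047 , 0.14531625, 0.14692779]))
flange 0 c [0. 0.] wh [0. 0.] ang 0.0 z nan
pulleybar 0 c [0. 0.] wh [0. 0.] ang 0.0 z nan
pulley 0 c [0. 0.] wh [0. 0.] ang 0.0 z nan
trayrim 1037 c [489.6 328.2] wh [193.1 192.7] ang 79.35 z 0.0122
  return _methods._mean(a, axis=axis, dtype=dtype,
  ret = ret.dtype.type(ret / rcount)
```

```bash
cat > plan.py <<'E'
import sys
from h import *
# usage: plan.py x y z yawdeg rows   (tcp target, tool x yaw)
def plan(tx,ty,tz,yaw,n):
    s=ctrl.observe(); M=R.from_rotvec(s["ee_rot"]).as_matrix(); p=np.array(s["position"])
    y=np.radians(yaw); G=np.array([[np.cos(y),0,-np.sin(y)],[np.sin(y),0,np.cos(y)],[0,-1,0]])
    tw=R.from_matrix(M.T@G).as_rotvec()/n
    d=(np.array([tx,ty,tz])-p)/n
    print("t",round(s["t"],2),"pos",p.round(4),"yaw",np.degrees(np.arctan2(M[1,0],M[0,0])).round(2),"tilt",np.degrees(np.arccos(-M[2,1])).round(2),"F",np.round(s["ft_force"],1),"w",round(s["grip_width"],4))
    print("perrow mm",np.linalg.norm(d)*1000,"deg",np.degrees(np.linalg.norm(tw)))
    sl=[(M@R.from_rotvec(tw*i).as_matrix()).T@d for i in range(n)]
    print("slide",[[round(float(v),4) for v in q] for q in sl]);print("twist",[round(float(v),4) for v in tw])
if __name__=="__main__": 
    a=[float(v) for v in sys.argv[1:]]; plan(*a[:4],int(a[4]))
E
python3 - <<'E'
from plan import *
plan(.30,-.52,.36,-38,5)
t=load("top0")
for uv in [(463,215),(407,285),(412,142),(445,300)]: print(uv,dep(t,uv).round(3))
E
```

```text
t 0.15 pos [ 0.231  -0.5803  0.2307] yaw -68.29 tilt 0.06 F [-0.2 -0.6 -0.4] w 0.085
perrow mm 31.69341725831909 deg 6.058792332377189
slide [[-0.0061, -0.0258, 0.0173], [-0.0043, -0.0258, 0.0178], [-0.0024, -0.0259, 0.0182], [-0.0004, -0.0259, 0.0183], [0.0015, -0.0259, 0.0183]]
twist [-0.0001, -0.1057, -0.0002]
(463, 215) [ 0.512 -0.5    0.144]
(407, 285) [ 0.352 -0.367  0.149]
(412, 142) [ 0.673 -0.378  0.169]
(445, 300) [ 0.316 -0.491  0.042]
```

>>> arm_command --slide '[[-0.006,-0.026,0.017],[-0.004,-0.026,0.018],[-0.002,-0.026,0.018],[0,-0.026,0.018],[0.0015,-0.026,0.018]]' --twist '[[0,-0.106,0],[0,-0.106,0],[0,-0.106,0],[0,-0.106,0],[0,-0.106,0]]' --hand '[-1,-1,-1,-1,-1]'

```text
t: 0.78
position: [0.2997, -0.5185, 0.3602]
ee_rot: [-1.504, 0.512, -0.502]
ft_force: [0.6, -0.3, 0.1]
grip_width: 0.0856
```

```bash
python3 plan.py .48 -.37 .36 -8.3 5
```

```text
t 0.78 pos [ 0.2997 -0.5185  0.3602] yaw -37.12 tilt 0.53 F [ 0.6 -0.3  0.1] w 0.0856
perrow mm 46.714883408776494 deg 5.764519078744049
slide [[0.0108, 0.0001, 0.0454], [0.0153, 0.0001, 0.0441], [0.0197, 0.0001, 0.0424], [0.0238, 0.0001, 0.0402], [0.0278, 0.0, 0.0376]]
twist [-0.0012, -0.1006, -0.0014]
```

>>> arm_command --slide '[[0.011,0,0.045],[0.015,0,0.044],[0.02,0,0.042],[0.024,0,0.04],[0.028,0,0.038]]' --twist '[[-0.001,-0.1,-0.001],[-0.001,-0.1,-0.001],[-0.001,-0.1,-0.001],[-0.001,-0.1,-0.001],[-0.001,-0.1,-0.001]]' --hand '[-1,-1,-1,-1,-1]'

```text
t: 1.4
position: [0.4833, -0.367, 0.3623]
ee_rot: [-1.57, 0.105, -0.106]
ft_force: [1.2, -1.4, 0.6]
grip_width: 0.0857
```

```bash
cat > meas.py <<'E'
from h import *
def rect(P,lab):
    if len(P)<5: print(lab,len(P));return
    (c,wh,a)=cv2.minAreaRect(P[:,:2].astype(np.float32)*1000); print(lab,len(P),"c",np.round(c,1),"wh",np.round(wh,1),"ang",round(a,2),"z",np.median(P[:,2]).round(4))
def sel(C,b,m=True):
    return C[m&(C[:,0]>b[0])&(C[:,0]<b[1])&(C[:,1]>b[2])&(C[:,1]<b[3])&(C[:,2]>b[4])&(C[:,2]<b[5])]
E
python3 - <<'E'
from meas import *
import time
im=cap("wrist","w1.png"); s=ctrl.observe();print(s["position"].round(4))
C=cloud(im).reshape(-1,3)
rect(sel(C,(.42,.6,-.44,-.26,.134,.15)),"rest+fl")
rect(sel(C,(.45,.56,-.41,-.3,.191,.206)),"grip")
E
```

```text
[ 0.4871 -0.3634  0.3621]
rest+fl 7986 c [ 509.5 -359.5] wh [121.  100.2] ang 81.98 z 0.1417
grip 820 c [ 507.8 -358.9] wh [26.7 26.5] ang 80.37 z 0.2027
```

View pics/w1.png

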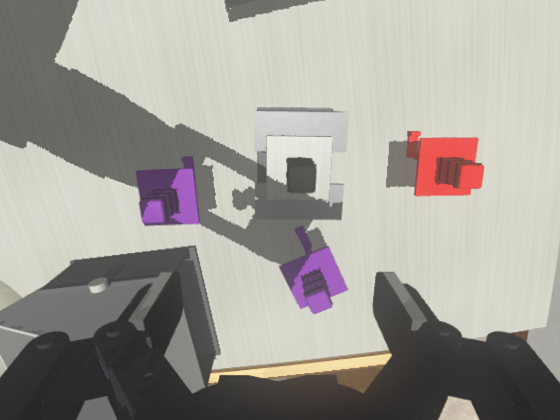

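```bash
python3 - <<'E'
from meas import *
w=load("w1");t=load("top0");uv={}
for n,im in(("w",w),("t",t)):
    C=cloud(im); m=(C[...,0]>.45)&(C[...,0]<.56)&(C[...,1]>-.41)&(C[...,1]<-.3)&(C[...,2]>.195)&(C[...,2]<.209)
    v,u=np.nonzero(m); uv[n]=(u.mean(),v.mean()); print(n,uv[n],len(u))
print(tri(w,uv["w"],t,uv["t"]))
E
python3 plan.py .508 -.359 .26 -8.3 5
```

```text
w (np.float64(301.7664974619289), np.float64(178.44035532994923)) 788
t (np.float64(408.76973684210526), np.float64(211.86184210526315)) 152
(array([ 0.50774629, -0.3579389 ,  0.20199815]), np.float64(6.211012473433889e-05))
t 1.45 pos [ 0.4871 -0.3634  0.3621] yaw -7.3 tilt 0.17 F [ 2.2  2.  -0.2] w 0.0855
perrow mm 20.87218444100081 deg 0.20281796938274527
slide [[0.004, 0.0204, 0.0014], [0.004, 0.0204, 0.0014], [0.004, 0.0204, 0.0014], [0.004, 0.0204, 0.0014], [0.004, 0.0204, 0.0015]]
twist [-0.0003, 0.0035, 0.0005]
```

Two-view triangulation of the grip top gives (0.508, -0.358, 0.202). That matches the expected 0.140+0.062=0.202.

>>> arm_command --slide '[[0.004,0.02,0.0015],[0.004,0.02,0.0015],[0.004,0.02,0.0015],[0.004,0.02,0.0015],[0.003,0.02,0.0]]' --twist '[[0,0.0035,0],[0,0.0035,0],[0,0.0035,0],[0,0.0035,0],[0,0.0035,0]]' --hand '[-1,-1,-1,-1,-1]'

```text
t: 2.08
position: [0.509, -0.3583, 0.2598]
ee_rot: [-1.567, 0.109, -0.115]
ft_force: [-0.3, -0.2, -0.4]
grip_width: 0.0851
```

```bash
python3 plan.py .508 -.3585 .156 -8.3 5
```

```text
t 2.08 pos [ 0.509  -0.3583  0.2598] yaw -8.17 tilt 0.22 F [-0.3 -0.2 -0.4] w 0.0851
perrow mm 20.760349875194883 deg 0.050582092275647715
slide [[-0.0003, 0.0208, -0.0001], [-0.0002, 0.0208, -0.0001], [-0.0002, 0.0208, -0.0001], [-0.0002, 0.0208, -0.0001], [-0.0002, 0.0208, -0.0001]]
twist [-0.0002, 0.0005, 0.0007]
```

>>> arm_command --slide '[[0,0.021,0],[0,0.021,0],[0,0.021,0],[0,0.021,0],[0,0.018,0]]' --twist '[[0,0,0],[0,0,0],[0,0,0],[0,0,0],[0,0,0]]' --hand '[-1,-1,-1,-1,-1]'

```text
t: 2.7
position: [0.5079, -0.3582, 0.1528]
ee_rot: [-1.566, 0.112, -0.114]
ft_force: [-0.0, -0.7, -0.2]
grip_width: 0.0853
```

```bash
python3 plan.py .508 -.3585 .156 -8.3 2; python3 - <<'E'
from h import *
cap("wrist","w2.png")
E
```

```text
t 2.7 pos [ 0.5079 -0.3582  0.1528] yaw -8.26 tilt 0.13 F [-0.  -0.7 -0.2] w 0.0853
perrow mm 1.5879852589966332 deg 0.06950502936056512
slide [[0.0, -0.0016, -0.0001], [0.0, -0.0016, -0.0001]]
twist [-0.001, 0.0003, 0.0006]
```

View pics/w2.png

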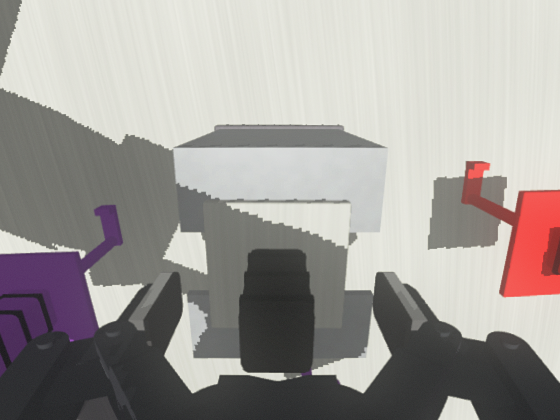

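The grip at (277,310) sits centred between the fingers. I raise 3 mm and close.

>>> arm_command --slide '[[0,-0.003,0],[0,0,0],[0,0,0],[0,0,0],[0,0,0]]' --twist '[[0,0,0],[0,0,0],[0,0,0],[0,0,0],[0,0,0]]' --hand '[-1,1,1,1,1]'

```text
t: 3.38
position: [0.5078, -0.3583, 0.1558]
ee_rot: [-1.566, 0.113, -0.114]
ft_force: [0.8, 0.7, -2.2]
grip_width: 0.0257
```

>>> arm_command --slide '[[0,0,0],[0,0,0],[0,-0.005,0],[0,-0.01,0],[0,-0.02,0]]' --twist '[[0,0,0],[0,0,0],[0,0,0],[0,0,0],[0,0,0]]' --hand '[1,1,1,1,1]'

```text
t: 4.0
position: [0.5066, -0.3575, 0.1905]
ee_rot: [-1.564, 0.115, -0.111]
ft_force: [0.5, 0.3, -2.4]
grip_width: 0.0254
```

```bash
python3 plan.py .508 -.3585 .36 -8.3 5
```

```text
t 4.0 pos [ 0.5066 -0.3575  0.1905] yaw -8.27 tilt 0.28 F [ 0.5  0.3 -2.4] w 0.0254
perrow mm 33.91133508708512 deg 0.05563702728305195
slide [[0.0002, -0.0339, -0.0], [0.0002, -0.0339, -0.0001], [0.0003, -0.0339, -0.0001], [0.0003, -0.0339, -0.0001], [0.0003, -0.0339, -0.0001]]
twist [-0.0008, 0.0001, -0.0005]
```

>>> arm_command --slide '[[0,-0.034,0],[0,-0.034,0],[0,-0.034,0],[0,-0.034,0],[0,-0.02,0]]' --twist '[[0,0,0],[0,0,0],[0,0,0],[0,0,0],[0,0,0]]' --hand '[1,1,1,1,1]'

```text
t: 4.62
position: [0.5063, -0.3578, 0.3547]
ee_rot: [-1.564, 0.114, -0.112]
ft_force: [-1.1, 0.3, -2.7]
grip_width: 0.0254
```

```bash
python3 plan.py .47 -.06 .345 9 10;python3 - <<'E'
from h import *
cap("side","s1.png")
E
```

```text
t 4.62 pos [ 0.5063 -0.3578  0.3547] yaw -8.28 tilt 0.22 F [-1.1  0.3 -2.7] w 0.0254
perrow mm 30.01239476836527 deg 1.7276998405536996
slide [[-0.0079, 0.0011, 0.0289], [-0.007, 0.0011, 0.0292], [-0.0061, 0.0011, 0.0294], [-0.0052, 0.001, 0.0295], [-0.0043, 0.001, 0.0297], [-0.0034, 0.001, 0.0298], [-0.0025, 0.001, 0.0299], [-0.0016, 0.001, 0.03], [-0.0007, 0.001, 0.03], [0.0002, 0.001, 0.03]]
twist [-0.0004, -0.0302, -0.0001]
```

View pics/s1.png

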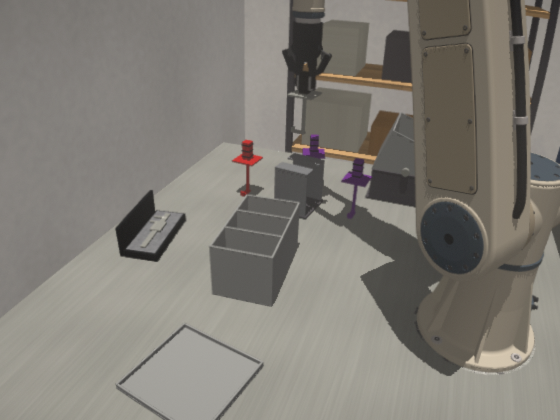

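Side view: the picker is held upright at (306,95), and its rest at (297,188) is now empty. I move toward the rack and stop short, so the wrist camera can see the pulley bay.

>>> arm_command --slide '[[-0.008,0.001,0.029],[-0.007,0.001,0.029],[-0.006,0.001,0.03],[-0.005,0.001,0.03],[-0.004,0.001,0.03]]' --twist '[[0,-0.03,0],[0,-0.03,0],[0,-0.03,0],[0,-0.03,0],[0,-0.03,0]]' --hand '[1,1,1,1,1]'

```text
t: 5.3
position: [0.4881, -0.2054, 0.3527]
ee_rot: [-1.57, -0.008, 0.003]
ft_force: [0.3, -0.3, -2.6]
grip_width: 0.0257
```

>>> arm_command --slide '[[-0.0035,0.001,0.03],[-0.0025,0.001,0.03],[-0.0015,0.001,0.03],[-0.001,0.001,0.03],[0,0,0]]' --twist '[[0,-0.03,0],[0,-0.03,0],[0,-0.03,0],[0,-0.03,0],[0,-0.03,0]]' --hand '[1,1,1,1,1]'

```text
t: 5.92
position: [0.4706, -0.0802, 0.3481]
ee_rot: [-1.566, -0.131, 0.127]
ft_force: [-0.1, -0.5, -2.2]
grip_width: 0.0254
```

```bash
python3 - <<'E'
from meas import *
im=cap("wrist","w3.png"); s=ctrl.observe();print(s["t"],s["position"].round(4))
C=cloud(im).reshape(-1,3);px=im["pixels"].reshape(-1,3).astype(int)
rect(sel(C,(.40,.62,-.2,.12,.123,.136)),"rackrim")
org=(px[:,0]>px[:,2]+60)
for z0,z1 in((.068,.09),(.03,.06),(.02,.09)): rect(sel(C,(.4,.62,.01,.12,z0,z1),org),("pul",z0))
E
```

```text
5.975 [ 0.4709 -0.081   0.3481]
rackrim 4240 c [503.8 -25.4] wh [138.7 244.2] ang 4.8 z 0.1307
('pul', 0.068) 482 c [508.5  56.5] wh [10.6 55.6] ang 9.6 z 0.0787
('pul', 0.03) 434 c [508.4  56.5] wh [30.5 56.2] ang 10.06 z 0.0407
('pul', 0.02) 925 c [508.4  56.5] wh [30.5 56.2] ang 10.06 z 0.0752
```

View pics/w3.png

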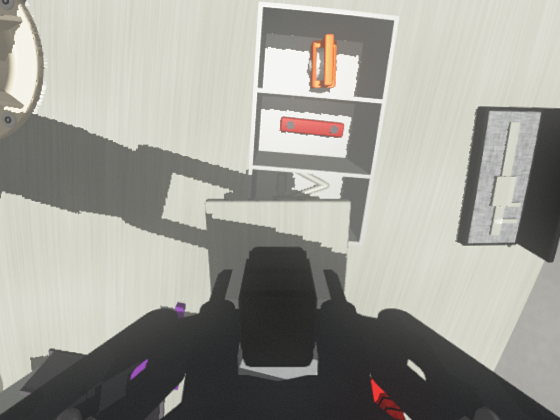

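The wrist view shows the pulley at (322,62) in the far-left bay. In the world frame it is at (508.5, 56.5) mm with yaw 9.8° and top at 78 mm, which agrees with the top camera to 2 mm. The entry point is 51 mm short of it along its x axis.

```bash
python3 plan.py .4583 .0478 .345 9.8 5
```

```text
t 5.97 pos [ 0.4709 -0.081   0.3481] yaw 9.47 tilt 0.17 F [-0.4 -0.  -2.1] w 0.0256
perrow mm 25.900195859297323 deg 0.07317432146259491
slide [[0.0018, 0.0006, 0.0258], [0.0018, 0.0006, 0.0258], [0.0018, 0.0006, 0.0258], [0.0018, 0.0006, 0.0258], [0.0019, 0.0006, 0.0258]]
twist [-0.0001, -0.0011, 0.0006]
```

>>> arm_command --slide '[[0.002,0,0.026],[0.002,0,0.026],[0.002,0,0.026],[0.002,0,0.026],[0.002,0,0.026]]' --twist '[[0,-0.001,0],[0,-0.001,0],[0,-0.001,0],[0,-0.001,0],[0,-0.001,0]]' --hand '[1,1,1,1,1]'

```text
t: 6.6
position: [0.4602, 0.047, 0.348]
ee_rot: [-1.569, -0.131, 0.126]
ft_force: [0.7, 0.3, -1.1]
grip_width: 0.0254
```

```bash
python3 - <<'E'
from meas import *
im=cap("wrist","w4.png"); s=ctrl.observe();print(s["t"],s["position"].round(4))
C=cloud(im).reshape(-1,3);px=im["pixels"].reshape(-1,3).astype(int)
org=(px[:,0]>px[:,2]+60)
for z0,z1 in((.068,.09),(.03,.06)): rect(sel(C,(.4,.62,.01,.12,z0,z1),org),("pul",z0))
cap("side","s2.png")
E
python3 plan.py .4583 .0478 .255 9.8 5
```

```text
6.65 [0.46   0.0493 0.348 ]
('pul', 0.068) 384 c [508.9  57. ] wh [10.2 54.9] ang 9.91 z 0.0787
('pul', 0.03) 355 c [508.7  56.3] wh [29.4 55.5] ang 9.93 z 0.0409
t 6.7 pos [0.4601 0.048  0.348 ] yaw 9.48 tilt 0.22 F [ 0.6 -0.1 -2.2] w 0.0255
perrow mm 18.600419329534795 deg 0.07688470744528836
slide [[-0.0004, 0.0186, 0.0], [-0.0004, 0.0186, 0.0], [-0.0004, 0.0186, 0.0], [-0.0004, 0.0186, 0.0], [-0.0004, 0.0186, 0.0]]
twist [0.0003, -0.0011, 0.0007]
```

View pics/w4.png

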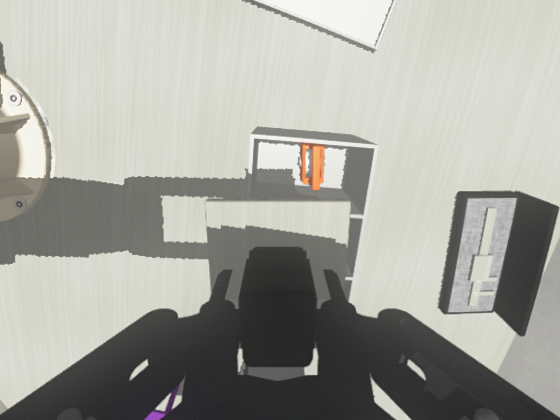

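View pics/s2.png

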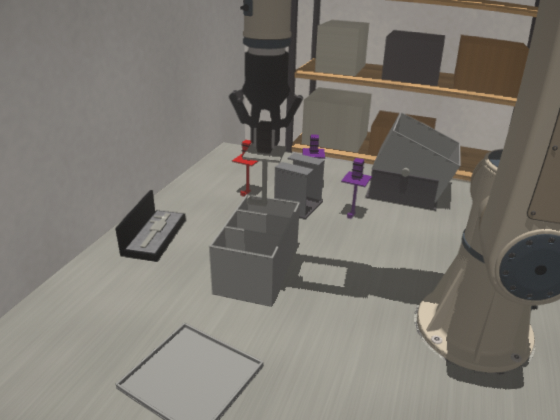

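```bash
python3 - <<'E'
from meas import *
im=load("s2");C=cloud(im)
cv2.imwrite("pics/c4.png",cv2.resize(im["pixels"][110:270,200:330,::-1],None,fx=3.6,fy=3.6,interpolation=cv2.INTER_CUBIC))
P=C.reshape(-1,3)
for z in np.arange(.20,.34,.01):
    q=sel(P,(.40,.54,0,.1,z,z+.01)); 
    if len(q): print(round(z,2),len(q),q.mean(0).round(4),q.min(0).round(3)[:2],q.max(0).round(3)[:2])
E
```

```text
0.22 101 [0.4728 0.0568 0.2269] [0.454 0.046] [0.492 0.064]
0.23 45 [0.4744 0.0564 0.2351] [0.454 0.049] [0.494 0.065]
0.24 22 [0.4583 0.0543 0.245 ] [0.454 0.051] [0.463 0.057]
0.25 24 [0.4581 0.0542 0.2552] [0.454 0.049] [0.463 0.057]
0.26 23 [0.4586 0.0543 0.2654] [0.454 0.051] [0.463 0.057]
0.27 23 [0.4585 0.0546 0.2756] [0.455 0.051] [0.463 0.057]
0.28 24 [0.4582 0.0541 0.2855] [0.455 0.05 ] [0.463 0.057]
0.29 22 [0.459  0.0544 0.2953] [0.455 0.052] [0.463 0.058]
0.3 23 [0.4587 0.0545 0.3047] [0.455 0.051] [0.463 0.057]
0.31 19 [0.4585 0.0549 0.3137] [0.455 0.051] [0.463 0.058]
0.33 498 [0.4544 0.0641 0.3369] [0.42  0.011] [0.497 0.092]
0.34 76 [0.4555 0.0625 0.3457] [0.44  0.047] [0.476 0.067]
```

View pics/c4.png

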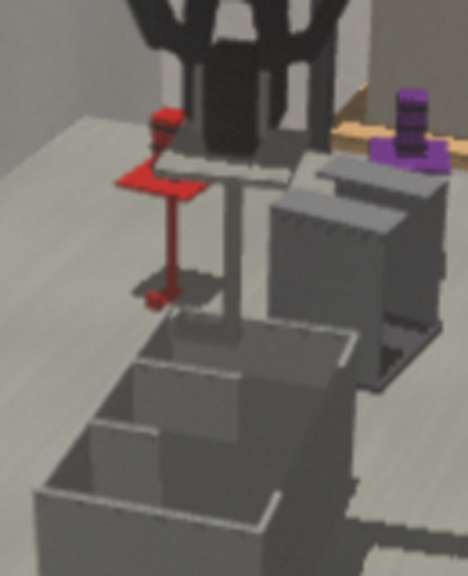

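The rod is vertical and the blade bottom is at about 0.223, as predicted (TCP − 0.125). I descend into the free side of the bay.

>>> arm_command --slide '[[-0.001,0.02,0],[-0.001,0.02,0],[0,0.02,0],[0,0.02,0],[0,0.015,0]]' --twist '[[0,-0.002,0],[0,-0.002,0],[0,-0.002,0],[0,0,0],[0,0,0]]' --hand '[1,1,1,1,1]'

```text
t: 7.32
position: [0.4612, 0.0423, 0.2516]
ee_rot: [-1.571, -0.139, 0.127]
ft_force: [-0.3, 0.7, -2.5]
grip_width: 0.0256
```

```bash
python3 plan.py .4583 .0478 .173 9.8 5
```

```text
t 7.33 pos [0.4612 0.0423 0.2516] yaw 9.7 tilt 0.5 F [-0.3  0.7 -2.5] w 0.0256
perrow mm 15.762462199223338 deg 0.10241872973182627
slide [[-0.0005, 0.0157, 0.0012], [-0.0005, 0.0157, 0.0012], [-0.0005, 0.0157, 0.0012], [-0.0004, 0.0157, 0.0012], [-0.0004, 0.0157, 0.0012]]
twist [0.0009, -0.0004, 0.0015]
```

>>> arm_command --slide '[[-0.001,0.012,0.003],[-0.001,0.016,0.002],[-0.001,0.016,0.001],[0,0.016,0.001],[0,0.014,0]]' --twist '[[0.002,0,0.002],[0.002,0,0.002],[0.001,0,0.002],[0.001,0,0.001],[0,0,0]]' --hand '[1,1,1,1,1]'

```text
t: 7.95
position: [0.4578, 0.0482, 0.1734]
ee_rot: [-1.565, -0.133, 0.132]
ft_force: [-0.3, -0.5, -2.1]
grip_width: 0.0254
```

```bash
python3 plan.py .4583 .0478 .173 9.8 3
```

```text
t 7.95 pos [0.4578 0.0482 0.1734] yaw 9.66 tilt 0.1 F [-0.3 -0.5 -2.1] w 0.0254
perrow mm 0.2595500151825314 deg 0.056811773208616065
slide [[0.0001, 0.0001, -0.0002], [0.0001, 0.0001, -0.0002], [0.0001, 0.0001, -0.0002]]
twist [-0.0004, -0.0008, 0.0004]
```

>>> arm_command --slide '[[0.007,0,0],[0.008,0,0],[0.008,0,0],[0.008,0,0],[0.004,0,0]]' --twist '[[0,-0.001,0],[0,-0.001,0],[0,0,0],[0,0,0],[0,0,0]]' --hand '[1,1,1,1,1]'

```text
t: 8.57
position: [0.4957, 0.0547, 0.1737]
ee_rot: [-1.565, -0.136, 0.133]
ft_force: [0.8, -0.1, -2.4]
grip_width: 0.0255
```

```bash
python3 plan.py .4929 .0539 .190 9.8 5; python3 - <<'E'
from meas import *
im=cap("top","t1.png");cv2.imwrite("pics/c5.png",cv2.resize(im["pixels"][170:260,195:320,::-1],None,fx=6,fy=6,interpolation=cv2.INTER_CUBIC))
E
```

```text
t 8.57 pos [0.4957 0.0547 0.1737] yaw 9.8 tilt 0.15 F [ 0.8 -0.1 -2.4] w 0.0255
perrow mm 3.3094135507020312 deg 0.029161065306789535
slide [[-0.0006, -0.0033, -0.0001], [-0.0006, -0.0033, -0.0001], [-0.0006, -0.0033, -0.0001], [-0.0006, -0.0033, -0.0001], [-0.0006, -0.0033, -0.0001]]
twist [-0.0002, -0.0, 0.0005]
```

View pics/c5.png

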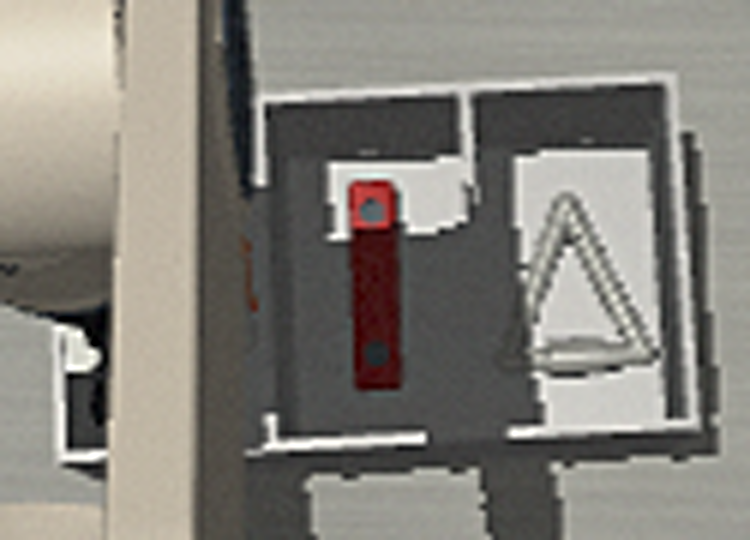

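The top view is blocked by the arm, so I rely on force. I back off 3 mm and lift gently, expecting contact at TCP z of about 0.189.

>>> arm_command --slide '[[-0.003,0,0],[0,-0.006,0],[0,-0.006,0],[0,-0.006,0],[0,-0.006,0]]' --twist '[[0,0,0],[0,0,0],[0,0,0],[0,0,0],[0,0,0]]' --hand '[1,1,1,1,1]'

```text
t: 9.25
position: [0.4913, 0.054, 0.1988]
ee_rot: [-1.565, -0.134, 0.134]
ft_force: [-0.2, -1.5, -5.5]
grip_width: 0.025
```

```bash
python3 plan.py .4929 .0539 .22 9.8 5;python3 -c "
from h import *
cap('side','s3.png');cap('wrist','w5.png')"
```

```text
t 9.25 pos [0.4913 0.054  0.1988] yaw 9.79 tilt 0.07 F [-0.2 -1.5 -5.5] w 0.025
perrow mm 4.261852146433317 deg 0.0150596922010694
slide [[0.0003, -0.0042, -0.0001], [0.0003, -0.0042, -0.0001], [0.0003, -0.0042, -0.0001], [0.0003, -0.0042, -0.0001], [0.0003, -0.0042, -0.0001]]
twist [-0.0003, -0.0, 0.0001]
```

View pics/w5.png

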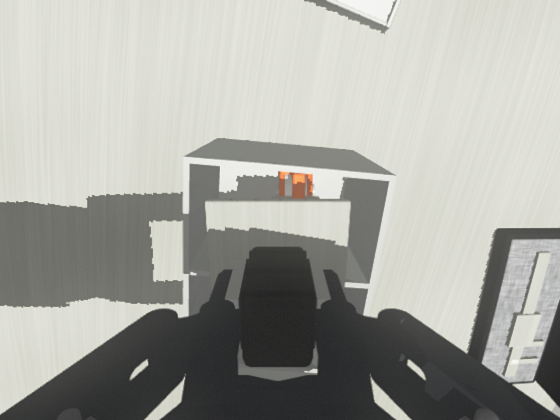

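The extra load of about 3 N matches the pulley (2.75 N), so it is hooked. I keep lifting.

>>> arm_command --slide '[[0,-0.01,0],[0,-0.016,0],[0,-0.02,0],[0,-0.02,0],[0,-0.02,0]]' --twist '[[0,0,0],[0,0,0],[0,0,0],[0,0,0],[0,0,0]]' --hand '[1,1,1,1,1]'

```text
t: 9.98
position: [0.4906, 0.0538, 0.2895]
ee_rot: [-1.565, -0.133, 0.135]
ft_force: [1.0, -0.0, -5.5]
grip_width: 0.0252
```

>>> arm_command --slide '[[0,-0.02,0],[0,-0.02,0],[0,-0.015,0],[0,-0.008,0],[0,0,0]]' --twist '[[0,0,0],[0,0,0],[0,0,0],[0,0,0],[0,0,0]]' --hand '[1,1,1,1,1]'

```text
t: 10.6
position: [0.4909, 0.0537, 0.3596]
ee_rot: [-1.565, -0.137, 0.131]
ft_force: [0.8, 1.2, -6.5]
grip_width: 0.0256
```

```bash
python3 - <<'E'
from meas import *
im=cap("side","s4.png");cv2.imwrite("pics/c6.png",cv2.resize(im["pixels"][60:300,180:360,::-1],None,fx=2.5,fy=2.5,interpolation=cv2.INTER_CUBIC))
C=cloud(im).reshape(-1,3);px=im["pixels"].reshape(-1,3).astype(int)
org=(px[:,0]>px[:,2]+60)
q=sel(C,(.4,.62,.0,.15,.1,.4),org);print(len(q),q.mean(0),q.min(0),q.max(0))
E
python3 plan.py .4929 .0539 .35 9.8 5
```

```text
248 [0.50175949 0.07812294 0.21726139] [0.48491443 0.0354973  0.1773692 ] [0.51979176 0.08957116 0.31866033]
t 10.65 pos [0.4907 0.0537 0.3591] yaw 9.79 tilt 0.18 F [-0.6  0.2 -6.3] w 0.0254
perrow mm 1.8670608419058148 deg 0.03622033803054476
slide [[0.0004, 0.0018, -0.0], [0.0004, 0.0018, -0.0], [0.0004, 0.0018, -0.0], [0.0004, 0.0018, -0.0], [0.0004, 0.0018, -0.0]]
twist [-0.0002, -0.0, 0.0006]
```

View pics/c6.png

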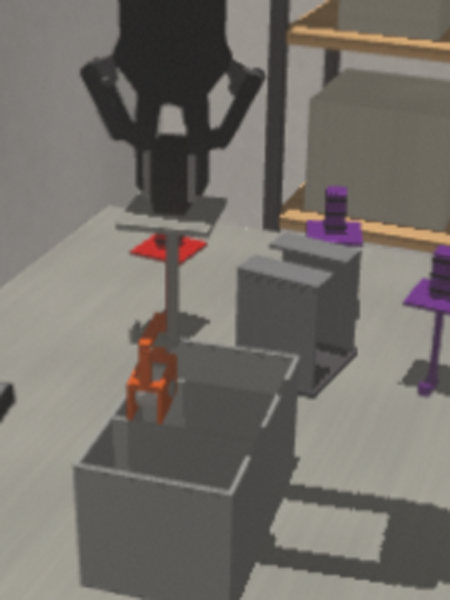

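The pulley hangs upright on the blade at (150,375) in the crop, with its foot at about 0.175, above the rim. Now I move toward the tray with a soft ramp.

>>> arm_command --slide '[[0.001,0,0.006],[0.001,0,0.012],[0.002,0,0.018],[0.003,0,0.022],[0.003,0,0.024]]' --twist '[[0,0,0],[0,0,0],[0,0,0],[0,0,0],[0,0,0]]' --hand '[1,1,1,1,1]'

```text
t: 11.28
position: [0.485, 0.1397, 0.3562]
ee_rot: [-1.566, -0.131, 0.134]
ft_force: [-0.0, 0.2, -5.5]
grip_width: 0.0257
```

>>> arm_command --slide '[[0.003,0,0.024],[0.003,0,0.024],[0.003,0,0.024],[0.003,0,0.024],[0.002,0,0.02]]' --twist '[[0,0,0],[0,0,0],[0,0,0],[0,0,0],[0,0,0]]' --hand '[1,1,1,1,1]'

```text
t: 11.9
position: [0.4764, 0.2645, 0.3536]
ee_rot: [-1.566, -0.129, 0.14]
ft_force: [0.7, -0.1, -5.3]
grip_width: 0.0254
```

```bash
python3 plan.py .4737 .323 .359 9.8 5; python3 - <<'E'
from meas import *
im=cap("wrist","w6.png")
C=cloud(im).reshape(-1,3)
rect(sel(C,(.36,.62,.2,.45,.009,.02)),"trayrim")
E
```

```text
t 11.9 pos [0.4764 0.2645 0.3536] yaw 9.79 tilt 0.41 F [ 0.7 -0.1 -5.3] w 0.0254
perrow mm 11.769112167779525 deg 0.08123313155814875
slide [[0.0015, -0.0011, 0.0116], [0.0015, -0.0011, 0.0116], [0.0015, -0.0011, 0.0116], [0.0015, -0.0011, 0.0116], [0.0015, -0.0011, 0.0116]]
twist [-0.0003, -0.0, -0.0014]
trayrim 1701 c [491.2 325.9] wh [190.7 191.4] ang 79.44 z 0.0145
```

View pics/w6.png

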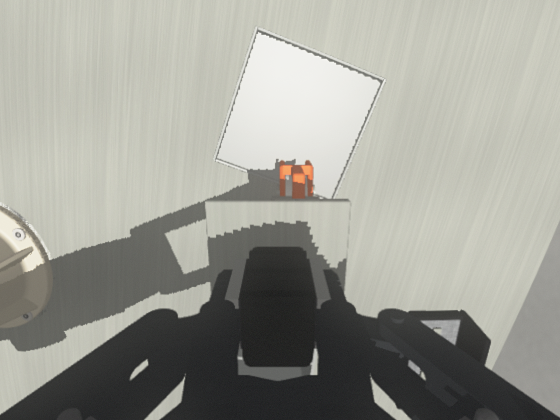

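The tray is at (300,105) in the image, with its centre at (491.2, 325.9) mm and rim at 14.5 mm, as expected. The pulley still hangs at (297,180).

>>> arm_command --slide '[[0.002,-0.001,0.016],[0.002,-0.001,0.016],[0.0015,-0.001,0.012],[0.001,-0.001,0.008],[0,0,0.003]]' --twist '[[0,0,-0.0015],[0,0,-0.0015],[0,0,-0.0015],[0,0,-0.0015],[0,0,0]]' --hand '[1,1,1,1,1]'

```text
t: 12.58
position: [0.4728, 0.326, 0.3574]
ee_rot: [-1.564, -0.134, 0.136]
ft_force: [-0.7, 0.8, -4.9]
grip_width: 0.0254
```

```bash
python3 plan.py .4744 .323 .25 9.8 5; python3 - <<'E'
from meas import *
for c in("side","wrist"):
    im=cap(c,"p7"+c+".png")
    C=cloud(im).reshape(-1,3);px=im["pixels"].reshape(-1,3).astype(int)
    q=sel(C,(.4,.62,.2,.45,.05,.4),px[:,0]>px[:,2]+60);rect(q,c);print(np.percentile(q[:,2],[1,5,50,99]))
E
```

```text
t 12.57 pos [0.4728 0.326  0.3574] yaw 9.84 tilt 0.18 F [-0.7  0.8 -4.9] w 0.0254
perrow mm 21.496287910612505 deg 0.03579217246395508
slide [[0.0002, 0.0215, -0.0007], [0.0002, 0.0215, -0.0007], [0.0002, 0.0215, -0.0007], [0.0002, 0.0215, -0.0007], [0.0002, 0.0215, -0.0007]]
twist [-0.0006, 0.0001, -0.0002]
side 729 c [486.7 335.7] wh [30.6 60.3] ang 11.04 z 0.2086
[0.17908386 0.1825324  0.20856899 0.2496147 ]
wrist 815 c [486.8 343.4] wh [28.8 26.8] ang 10.04 z 0.2113
[0.18610926 0.2047495  0.21130936 0.24950461]
```

View pics/p7side.png

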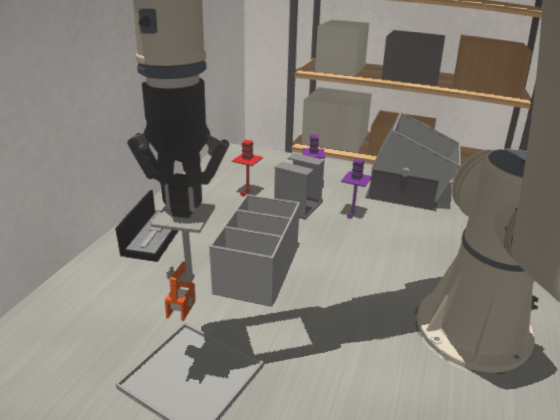

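>>> arm_command --slide '[[0,0.012,-0.001],[0,0.02,-0.001],[0,0.022,-0.001],[0,0.022,0],[0,0.02,0]]' --twist '[[0,0,0],[0,0,0],[0,0,0],[0,0,0],[0,0,0]]' --hand '[1,1,1,1,1]'

```text
t: 13.3
position: [0.4735, 0.32, 0.257]
ee_rot: [-1.565, -0.133, 0.133]
ft_force: [0.5, 0.9, -5.5]
grip_width: 0.0256
```

```bash
python3 plan.py .4744 .323 .204 9.8 5
```

```text
t 13.3 pos [0.4735 0.32   0.257 ] yaw 9.69 tilt 0.12 F [ 0.5  0.9 -5.5] w 0.0256
perrow mm 10.613670769161871 deg 0.03170039225114494
slide [[0.0003, 0.0106, 0.0005], [0.0003, 0.0106, 0.0005], [0.0003, 0.0106, 0.0005], [0.0003, 0.0106, 0.0005], [0.0003, 0.0106, 0.0006]]
twist [-0.0004, -0.0004, -0.0]
```

>>> arm_command --slide '[[0,0.015,0],[0,0.015,0],[0,0.012,0],[0,0.008,0],[0,0.004,0]]' --twist '[[0,0,0],[0,0,0],[0,0,0],[0,0,0],[0,0,0]]' --hand '[1,1,1,1,1]'

```text
t: 13.92
position: [0.4731, 0.3188, 0.1983]
ee_rot: [-1.566, -0.13, 0.134]
ft_force: [0.1, 0.6, -5.8]
grip_width: 0.0254
```

>>> arm_command --slide '[[0,0,0],[0,0.003,0],[0,0.003,0],[0,0.003,0],[0,0.003,0]]' --twist '[[0,0,0],[0,0,0],[0,0,0],[0,0,0],[0,0,0]]' --hand '[1,1,1,1,1]'

```text
t: 14.55
position: [0.4741, 0.3195, 0.1871]
ee_rot: [-1.565, -0.133, 0.132]
ft_force: [0.5, 0.1, -2.5]
grip_width: 0.0254
```

```bash
python3 plan.py .4744 .323 .182 9.8 5; python3 - <<'E'
from meas import *
im=cap("side","s8.png");cv2.imwrite("pics/c8.png",cv2.resize(im["pixels"][180:420,90:290,::-1],None,fx=2.5,fy=2.5,interpolation=cv2.INTER_CUBIC))
E
```

```text
t 14.55 pos [0.4741 0.3195 0.1871] yaw 9.65 tilt 0.13 F [ 0.5  0.1 -2.5] w 0.0254
perrow mm 1.2356285698037175 deg 0.040096270858433314
slide [[0.0002, 0.001, 0.0007], [0.0002, 0.001, 0.0007], [0.0002, 0.001, 0.0007], [0.0002, 0.001, 0.0007], [0.0002, 0.001, 0.0007]]
twist [-0.0004, -0.0005, 0.0002]
```

View pics/c8.png

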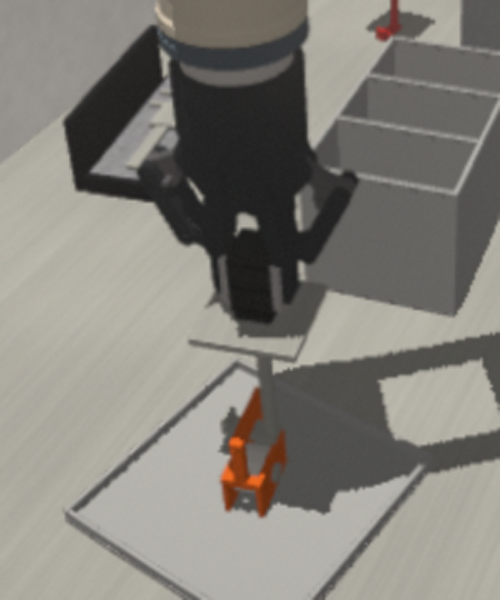

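The pulley is standing in the tray and the force is back to the picker's weight alone. I lower to mid-eye, then withdraw straight back.

>>> arm_command --slide '[[0,0.005,0],[0,0.005,0],[0,0.003,0],[-0.003,0,0],[-0.006,0,0]]' --twist '[[0,0,0],[0,0,0],[0,0,0],[0,0,0],[0,0,0]]' --hand '[1,1,1,1,1]'

```text
t: 15.22
position: [0.4655, 0.3183, 0.1735]
ee_rot: [-1.564, -0.133, 0.13]
ft_force: [-0.2, -0.8, -2.8]
grip_width: 0.0253
```

```bash
python3 plan.py .42 .310 .174 9.8 5
```

```text
t 15.22 pos [0.4655 0.3183 0.1735] yaw 9.63 tilt 0.19 F [-0.2 -0.8 -2.8] w 0.0253
perrow mm 9.255867573665313 deg 0.051362520430253786
slide [[-0.0093, -0.0001, -0.0001], [-0.0093, -0.0001, -0.0001], [-0.0093, -0.0001, -0.0001], [-0.0093, -0.0001, -0.0001], [-0.0093, -0.0001, -0.0001]]
twist [-0.0005, -0.0006, 0.0004]
```

>>> arm_command --slide '[[-0.009,0,0],[-0.01,0,0],[-0.01,0,0],[-0.01,0,0],[-0.008,0,0]]' --twist '[[0,0,0],[0,0,0],[0,0,0],[0,0,0],[0,0,0]]' --hand '[1,1,1,1,1]'

```text
t: 15.85
position: [0.4153, 0.3098, 0.1738]
ee_rot: [-1.564, -0.134, 0.131]
ft_force: [0.4, 1.1, -2.1]
grip_width: 0.025
```

>>> arm_command --slide '[[-0.01,0,0],[0,-0.02,0],[0,-0.035,0],[0,-0.035,0],[0,-0.035,0]]' --twist '[[0,0,0],[0,0,0],[0,0,0],[0,0,0],[0,0,0]]' --hand '[1,1,1,1,1]'

```text
t: 16.48
position: [0.4008, 0.3061, 0.2992]
ee_rot: [-1.567, -0.13, 0.136]
ft_force: [0.1, 0.6, -2.1]
grip_width: 0.0252
```

```bash
python3 plan.py .5078 -.3583 .36 -8.3 20; python3 - <<'E'
from meas import *
im=cap("side","s9.png")
C=cloud(im).reshape(-1,3);px=im["pixels"].reshape(-1,3).astype(int)
rect(sel(C,(.4,.62,.2,.45,.0,.12),px[:,0]>px[:,2]+60),"p")
E
```

```text
t 16.48 pos [0.4008 0.3061 0.2992] yaw 9.68 tilt 0.23 F [ 0.1  0.6 -2.1] w 0.0252
perrow mm 33.784618871713036 deg 0.8989765562202833
slide [[-0.0003, -0.003, -0.0336], [0.0002, -0.003, -0.0336], [0.0007, -0.003, -0.0336], [0.0013, -0.003, -0.0336], [0.0018, -0.003, -0.0336], [0.0023, -0.003, -0.0336], [0.0028, -0.003, -0.0335], [0.0034, -0.003, -0.0335], [0.0039, -0.003, -0.0334], [0.0044, -0.003, -0.0334], [0.0049, -0.003, -0.0333], [0.0055, -0.003, -0.0332], [0.006, -0.003, -0.0331], [0.0065, -0.003, -0.033], [0.007, -0.003, -0.0329], [0.0075, -0.003, -0.0328], [0.0081, -0.003, -0.0327], [0.0086, -0.003, -0.0325], [0.0091, -0.003, -0.0324], [0.0096, -0.003, -0.0323]]
twist [0.0, 0.0157, -0.0002]
p 609 c [504.4 290.6] wh [ 46.  130.5] ang 16.24 z 0.04
```

View pics/s9.png

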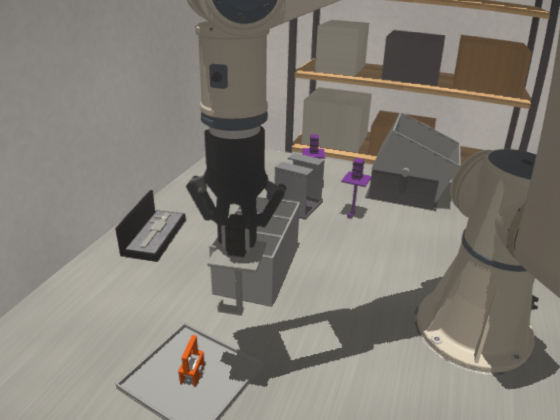

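The pulley stands upright and unhooked in the tray at (192,362). I carry the picker back.

>>> arm_command --slide '[[0,-0.01,-0.034],[0,-0.01,-0.034],[0.001,-0.01,-0.034],[0.001,-0.01,-0.034],[0.002,-0.01,-0.034]]' --twist '[[0,0.016,0],[0,0.016,0],[0,0.016,0],[0,0.016,0],[0,0.016,0]]' --hand '[1,1,1,1,1]'

```text
t: 17.15
position: [0.4283, 0.1367, 0.355]
ee_rot: [-1.565, -0.074, 0.068]
ft_force: [0.0, -0.8, -1.8]
grip_width: 0.0254
```

>>> arm_command --slide '[[0.002,-0.002,-0.034],[0.003,-0.002,-0.034],[0.003,-0.002,-0.034],[0.004,-0.002,-0.034],[0.004,-0.002,-0.034]]' --twist '[[0,0.016,0],[0,0.016,0],[0,0.016,0],[0,0.016,0],[0,0.016,0]]' --hand '[1,1,1,1,1]'

```text
t: 17.77
position: [0.4528, -0.0372, 0.3646]
ee_rot: [-1.566, -0.011, 0.002]
ft_force: [0.4, -0.4, -2.0]
grip_width: 0.0253
```

>>> arm_command --slide '[[0.005,0,-0.034],[0.005,0,-0.034],[0.006,0,-0.034],[0.006,0,-0.034],[0.007,0,-0.034]]' --twist '[[0,0.016,0],[0,0.016,0],[0,0.016,0],[0,0.016,0],[0,0.016,0]]' --hand '[1,1,1,1,1]'

```text
t: 18.4
position: [0.4763, -0.2127, 0.363]
ee_rot: [-1.565, 0.054, -0.064]
ft_force: [0.3, -0.3, -1.6]
grip_width: 0.0256
```

```bash
python3 plan.py .5078 -.3583 .36 -8.3 5; python3 - <<'E'
from meas import *
im=cap("top","t10.png")
C=cloud(im).reshape(-1,3);px=im["pixels"].reshape(-1,3).astype(int)
for z in(.06,.02):rect(sel(C,(.4,.62,.2,.45,z,.12),px[:,0]>px[:,2]+60),"p")
E
```

```text
t 18.4 pos [ 0.4763 -0.2127  0.363 ] yaw -4.3 tilt 0.49 F [ 0.3 -0.3 -1.6] w 0.0256
perrow mm 29.80339556976281 deg 0.8071827841485867
slide [[0.0085, 0.0005, -0.0286], [0.0089, 0.0005, -0.0285], [0.0093, 0.0005, -0.0283], [0.0096, 0.0006, -0.0282], [0.01, 0.0006, -0.0281]]
twist [-0.0012, 0.014, 0.0013]
p 92 c [491.3 319.7] wh [ 9.4 56.2] ang 10.73 z 0.0769
p 196 c [492.7 318.8] wh [33.2 58.3] ang 9.47 z 0.0434
```

The pulley is at (492, 320) mm, about 6 mm from the tray centre, with its top at 77 mm, so it is upright.

>>> arm_command --slide '[[0.009,0,-0.032],[0.009,0,-0.032],[0.01,0,-0.032],[0.01,0,-0.026],[0.006,0,-0.014]]' --twist '[[-0.001,0.014,0.001],[-0.001,0.014,0.001],[-0.001,0.014,0.001],[-0.001,0.014,0.001],[-0.001,0.014,0.001]]' --hand '[1,1,1,1,1]'

```text
t: 19.08
position: [0.5064, -0.3587, 0.361]
ee_rot: [-1.568, 0.117, -0.118]
ft_force: [-0.4, -0.2, -1.6]
grip_width: 0.0255
```

```bash
python3 plan.py .5078 -.3583 .29 -8.3 5
```

```text
t 19.07 pos [ 0.5064 -0.3587  0.361 ] yaw -8.57 tilt 0.04 F [-0.4 -0.2 -1.6] w 0.0255
perrow mm 14.20296773202927 deg 0.05429137492948696
slide [[0.0003, 0.0142, 0.0001], [0.0003, 0.0142, 0.0001], [0.0003, 0.0142, 0.0001], [0.0003, 0.0142, 0.0001], [0.0003, 0.0142, 0.0001]]
twist [0.0001, -0.0009, 0.0]
```

>>> arm_command --slide '[[0.001,0.015,0],[0.001,0.018,0],[0,0.018,0],[0,0.014,0],[0,0.006,0]]' --twist '[[0,-0.001,0],[0,-0.001,0],[0,-0.001,0],[0,0,0],[0,0,0]]' --hand '[1,1,1,1,1]'

```text
t: 19.7
position: [0.5076, -0.3558, 0.2836]
ee_rot: [-1.566, 0.115, -0.112]
ft_force: [0.7, 0.1, -1.7]
grip_width: 0.0255
```

```bash
python3 plan.py .5078 -.3583 .17 -8.3 5; python3 - <<'E'
from meas import *
im=cap("side","s11.png");cv2.imwrite("pics/c11.png",cv2.resize(im["pixels"][80:230,220:380,::-1],None,fx=3.6,fy=3.6,interpolation=cv2.INTER_CUBIC))
E
```

```text
t 19.7 pos [ 0.5076 -0.3558  0.2836] yaw -8.3 tilt 0.17 F [ 0.7  0.1 -1.7] w 0.0255
perrow mm 22.721263459126416 deg 0.03374316667389448
slide [[0.0002, 0.0227, -0.0005], [0.0002, 0.0227, -0.0005], [0.0002, 0.0227, -0.0005], [0.0001, 0.0227, -0.0005], [0.0001, 0.0227, -0.0005]]
twist [-0.0003, 0.0, -0.0005]
```

View pics/c11.png

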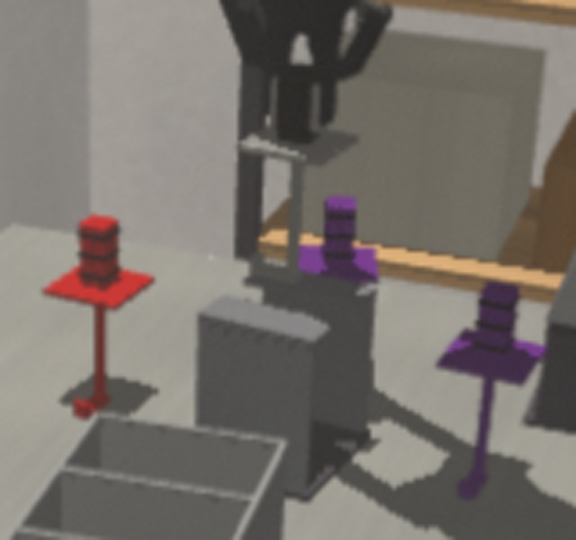

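The blade at (275,270) is above and in line with the slot. I lower it in.

>>> arm_command --slide '[[0,0.02,-0.001],[0,0.022,-0.001],[0,0.022,0],[0,0.022,0],[0,0.015,0]]' --twist '[[0,0,0],[0,0,0],[0,0,0],[0,0,0],[0,0,0]]' --hand '[1,1,1,1,1]'

```text
t: 20.38
position: [0.5096, -0.3591, 0.1831]
ee_rot: [-1.57, 0.11, -0.117]
ft_force: [-0.5, 1.2, -2.3]
grip_width: 0.0254
```

```bash
python3 plan.py .5078 -.3583 .1558 -8.3 5
```

```text
t 20.38 pos [ 0.5096 -0.3591  0.1831] yaw -8.28 tilt 0.26 F [-0.5  1.2 -2.3] w 0.0254
perrow mm 5.478462518492321 deg 0.051412978532295435
slide [[-0.0004, 0.0055, 0.0001], [-0.0004, 0.0055, 0.0001], [-0.0004, 0.0055, 0.0001], [-0.0004, 0.0055, 0.0001], [-0.0004, 0.0055, 0.0001]]
twist [0.0003, 0.0001, 0.0008]
```

>>> arm_command --slide '[[0,0.008,0],[0,0.008,0],[0,0.006,0],[0,0.003,0],[0,0.001,0]]' --twist '[[0,0,0.002],[0,0,0.001],[0,0,0],[0,0,0],[0,0,0]]' --hand '[1,1,1,1,1]'

```text
t: 21.0
position: [0.5105, -0.3597, 0.1567]
ee_rot: [-1.57, 0.112, -0.115]
ft_force: [-0.9, 0.0, -1.5]
grip_width: 0.0252
```

```bash
python3 plan.py .5078 -.3583 .1558 -8.3 2
```

```text
t 21.0 pos [ 0.5105 -0.3597  0.1567] yaw -8.28 tilt 0.21 F [-0.9  0.  -1.5] w 0.0252
perrow mm 1.5828892181892096 deg 0.10376088316452224
slide [[-0.0014, 0.0005, 0.0005], [-0.0014, 0.0005, 0.0005]]
twist [0.0012, 0.0002, 0.0013]
```

>>> arm_command --slide '[[0,0.001,0],[0,0.001,0],[0,0.001,0],[0,0,0],[0,0,0]]' --twist '[[0.001,0,0.001],[0,0,0.001],[0,0,0],[0,0,0],[0,0,0]]' --hand '[1,1,1,1,1]'

```text
t: 21.62
position: [0.5109, -0.3601, 0.156]
ee_rot: [-1.57, 0.112, -0.115]
ft_force: [-0.2, 0.3, -1.8]
grip_width: 0.0253
```

>>> arm_command --slide '[[0,0.002,0],[0,0.002,0],[0,0,0],[0,0,0],[0,0,0]]' --twist '[[0,0,0],[0,0,0],[0,0,0],[0,0,0],[0,0,0]]' --hand '[1,1,1,1,1]'

```text
t: 22.25
position: [0.5112, -0.3605, 0.1558]
ee_rot: [-1.571, 0.112, -0.116]
ft_force: [-0.8, -0.3, 1.0]
grip_width: 0.0256
```

The flange is seated: z matches the original 0.1558 and the force reads upward. I open and retreat.

>>> arm_command --slide '[[0,0,0],[0,0,0],[0,0,0],[0,0,0],[0,0,0]]' --twist '[[0,0,0],[0,0,0],[0,0,0],[0,0,0],[0,0,0]]' --hand '[-1,-1,-1,-1,-1]'

```text
t: 22.88
position: [0.5115, -0.3607, 0.1556]
ee_rot: [-1.571, 0.111, -0.116]
ft_force: [-0.5, -0.4, 0.5]
grip_width: 0.0856
```

>>> arm_command --slide '[[0,-0.01,0],[0,-0.025,0],[0,-0.035,0],[0,-0.04,0],[0,-0.04,0]]' --twist '[[0,0,0],[0,0,0],[0,0,0],[0,0,0],[0,0,0]]' --hand '[-1,-1,-1,-1,-1]'

```text
t: 23.5
position: [0.5097, -0.3592, 0.3092]
ee_rot: [-1.568, 0.115, -0.113]
ft_force: [-0.1, 0.3, -0.2]
grip_width: 0.0852
```

>>> arm_command --slide '[[0,0,0],[0,0,0],[0,0,0],[0,0,0],[0,0,0]]' --twist '[[0,0,0],[0,0,0],[0,0,0],[0,0,0],[0,0,0]]' --hand '[-1,-1,-1,-1,-1]'

```text
t: 24.12
position: [0.51, -0.3594, 0.3114]
ee_rot: [-1.57, 0.113, -0.115]
ft_force: [0.2, 0.8, -0.7]
grip_width: 0.0853
```

```bash
python3 plan.py .51 -.36 .30 -8.3 2;python3 - <<'E'
from meas import *
im=cap("wrist","w12.png"); C=cloud(im).reshape(-1,3)
rect(sel(C,(.42,.6,-.44,-.26,.134,.15)),"rest+fl"); rect(sel(C,(.45,.56,-.41,-.3,.191,.212)),"grip")
t=cap("top","t12.png");C=cloud(t).reshape(-1,3);px=t["pixels"].reshape(-1,3).astype(int)
for z in(.06,.02):rect(sel(C,(.4,.62,.2,.45,z,.12),px[:,0]>px[:,2]+60),"p")
s=cap("side","s12.png")
E
```

```text
t 24.12 pos [ 0.51   -0.3594  0.3114] yaw -8.3 tilt 0.15 F [ 0.2  0.8 -0.7] w 0.0853
perrow mm 5.712755839092114 deg 0.0736950010877494
slide [[0.0, 0.0057, -0.0003], [0.0, 0.0057, -0.0003]]
twist [0.001, -0.0, 0.0008]
rest+fl 10161 c [ 509.6 -359.7] wh [121.  100.8] ang 81.68 z 0.1417
grip 1105 c [ 511.4 -361.4] wh [26.8 26.1] ang 81.63 z 0.2027
p 93 c [491.8 319.1] wh [10.4 56.2] ang 8.69 z 0.0773
p 198 c [491.4 318.3] wh [29.7 58. ] ang 10.38 z 0.0433
```

View pics/w12.png

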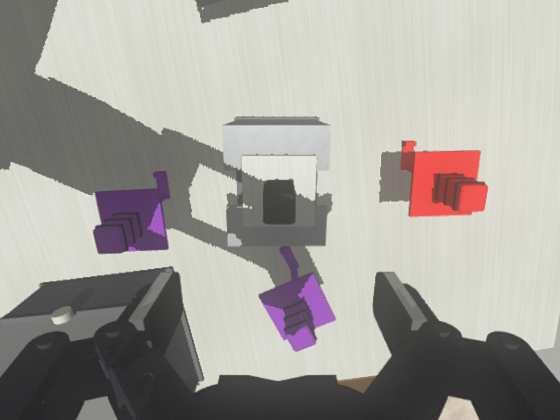

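View pics/s12.png

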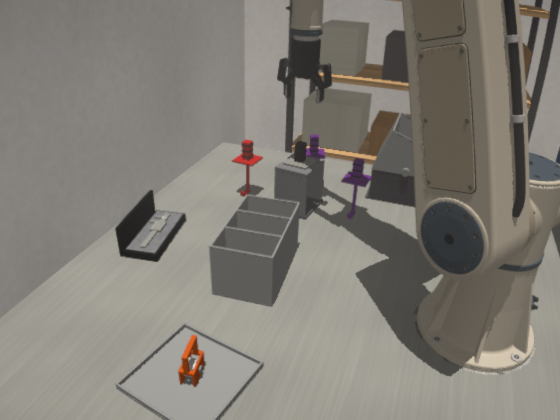

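The picker hangs in its rest with grip top at z = 0.2027, the same as before, and 2.5 mm off the slot middle. The pulley stands in the tray at (192,362) and the arm is clear.

```bash
python3 -c "
from rig import ctrl
print(ctrl.job_done())"
```

```text
the job is handed in; nothing more can be done
None
```

I took the black hook picker from its rest and hooked the rescue pulley by its eye. I lifted it out of the rack bay and stood it in the tray, then unhooked it, hung the picker back and handed the job in at about 24 s. The hand-in itself gives no verdict.

**Lift:** the wrist force grew by about 3 N, which matches the pulley's 2.75 N. The pulley's foot reached about 0.17 m, above the 0.132 m needed. The fingers gripped only the picker.

**Last checks:**
- **Pulley:** upright and unhooked, top at about 77 mm, centred about 7 mm from the tray's middle.
- **Picker:** upright with its grip top at z = 0.2027, the same as before the job. It sits about 2.5 mm from the middle of the slot.
- **Gripper:** open and about 0.1 m above the picker.

**Disagreements:** the side camera's positions ran about 4 mm off the top and wrist cameras horizontally, so I used the other two for positions. The arm hid the pulley from the top camera while I hooked it, so I judged that step by force alone. No check failed.

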